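# Clamp the teak bath shelf back in its bracket

### The job

The teak shelf board lies loose on the arms of its clamp bracket: push it gently home, square, until its rear edge rests against the back plate. Then turn the T-bar thumbscrew clockwise (seen from above) until you feel its rubber tip touch the board, and from there give it a quarter turn more, no further or it bruises the teak. Let go, and leave the things standing on the ledge undisturbed.

Things in the scene. Friction and masses are not known exactly. Their poses are not given: they have to be found in the camera images.
- clamp: Fixed steel shelf clamp bolted to a low tiled upstand (124 mm high, 780 mm long) that runs behind it. Origin: on the ledge, straight below the middle of the back plate's front face. x points into its mouth, the way the board is pushed home; y runs along the back plate; z up. Three arms (105 mm deep, at y = 0 and +-85 mm) carry the board, their tops about 100 mm above the ledge.
- back_plate (a point): middle of the back plate's front face (clamp x = 0, 107 mm up), the stop for the board's rear edge; the plate is 200 mm wide
- boss_top (a point): top of the 28 mm wide boss on the clamp's upper jaw, on the screw's vertical axis, at clamp x = -35 mm, y = 0, 141 mm above the ledge. The jaw below it is 44 mm wide and passes over the board to x = -55 mm, its top 129 mm up.
- shelf: Loose teak board, 120 mm deep (x), 360 mm long (y), 15 mm thick, about 0.4 kg. Origin: centre of its underside, about 100 mm above the ledge; x points to the rear edge, so the front edge is at x = -60 mm. It starts 14 to 28 mm short of home and up to 0.06 rad askew, slides on the arms with 2 to 4 N, and may need a push on each half to sit square. Home: origin at clamp x = -60 mm.
- shelf_rear_left (a point): point on the board's rear edge, 85 mm to the +y side of its middle, at mid thickness; it lies against the back plate (x = 0 of clamp) when home
- shelf_rear_right (a point): the same point 85 mm to the -y side
- screw: Steel T-bar knob of the thumbscrew, on a vertical axis: a bar 46 mm long (its x), 18 mm thick (y), 26 mm high (z). Origin: middle of the bar, on the axis, 172 mm above the ledge; it keeps this height as it turns. Grip from above across the 18 mm. Below the bar (159 mm up) is an 18 mm thick neck down to the boss. Clockwise from above sends the rubber-tipped spindle below the jaw down 4 mm a turn.
- screw_top (a point): top of the bar, on the axis. How it feels: the tip starts clear of the board by an unknown 0.3 to 4.4 rad of turn. Free, it resists with a steady 0.03 N m. Past the touch the moment about the vertical read at rest after each small clockwise turn falls by 0.2 to 0.4 N m per rad for some 0.5 rad, then jumps about. At a quarter turn it takes about 0.5 N m: grip with 60 to 100 N. It stays put.
- lota: bystander: round-bellied open steel lota, 110 mm wide, 102 mm high; origin under its foot
- mug: bystander: yellow plastic mug, 88 mm wide, 95 mm high, handle at +y; origin under its foot
- bottle: bystander: amber glass bottle with a steel twist cap, 62 mm wide, 165 mm high; origin under its foot
- soap_holder: bystander: oval green soap holder with a bar of soap, 121 x 81 mm, 32 mm high; origin under its foot

How it is judged:
On the way, in this order (a step that is already met when the one before it is completed fails the run):
1. the board is pushed home: both rear points within 3 mm of the back plate (x of each of shelf_rear_left, shelf_rear_right in the frame of clamp above -0.003 m), for 0.2 s.
2. the screw's tip bears on the board (contact force between screw and shelf above 4 N), for 0.2 s.
At the end, for the whole second after the job is handed in: The board's rear edge is within 3 mm of the back plate at both marked points, the board is at rest, and the screw's tip presses on it with 46 to 92 N, which is 62 to 122 degrees of turn past the touch (a quarter turn gives about 67 N) (all of step 1 and contact force between screw and shelf between 46 and 92 N and linear speed of shelf below 0.01 m/s).
It fails at once if the screw is overtightened and bruises the teak (over 112 N, about 150 degrees past the touch) (contact force between screw and shelf above 112 N).
It fails at once if the board is rammed: the fingers press on it with over 40 N (contact force between the fingers and shelf above 40 N).
It fails at once if a thing on the ledge is shifted by more than 20 mm (distance of any of lota, mug, bottle, soap_holder from where it was at the start of the episode above 0.02 m).
It also fails if it takes over 72 s, if anything falls off the work surface, if the arm or the gripper's body presses on something with over 40 N, if the wrist force passes 120 N, or if a joint passes its speed limit or range.

### The arm

A 6-joint arm with a two-finger parallel gripper is mounted at the origin on the work surface. World frame = base frame: x ahead of the robot, y to its left, z up, the work surface at z = 0. Lengths are in m, angles in rad, forces in N, time in s.
With the tool pointing down it reaches from about 0.375 to 0.925 m from the base axis. Payload 5.7 kg.
Tool frame: the origin (TCP) lies midway between the tips of the shut fingers; the grasp point (between the pads) lies 19 mm behind it (env.pinch_z is the distance from the TCP to the grasp point, in m); x points along the fingers, y is the direction in which the jaws open and shut, and the axes are right-handed (so a half turn about x gives the same grasp; the last joint's range is limited). The gripper opens to 85 mm and grips with 20 to 120 N. Pads are 22 mm wide; open, the fingers measure 114 mm over their backs; the gripper's body (76 mm by 85 mm) begins 54 mm behind the grasp point. The pads swing forward as they close: fully open they stand 13 mm farther back than shut.
Start: joints at [1.156, 0.359, 1.51, -0, 1.272, -0.115], TCP at [0.177, 0.573, 0.231] pointing down, gripper open.
Joint ranges: [-2.97, 2.97], [-1.01, 2.36], [0.21, 2.38], [-0.96, 4.11], [0.2, 2.71], [-2.98, 2.98]. Speed limits (rad/s): [2.39, 2.39, 3.14, 3.14, 3.14, 3.14].

### API

Orientations are given as a rotation vector (axis times angle).
In Python, from rig import env gives the robot as it stands. The module is installed in compiled form; this text tells all that it offers.
- The arm moves only by the shell command python3 -m creep 'ROWS' [FORCE]. ROWS is JSON, a list of rows, each a list of 7 numbers: the shift along the tool's x, y, z in mm, then the turn, a rotation vector about the tool's x, y, z in rad, then the finger opening in mm, from 0 to 85.4. In form: [[x, y, z, wx, wy, wz, fingers], ...]. A call has 1 to 8 rows; each row shifts and turns the commanded pose from where the row before left it, along the tool's axes as they then stand; what a row does not reach is not made up. A row lasts 1/12 s, in which the tool goes at most 41.7 mm and 7.16 degrees, less where a joint would pass 70% of its speed; a pose out of reach is approached as far as the arm can. A call is refused whole if a number of a shift passes 41.7 or a number of a turn 0.125, either way. A call with a gripper value outside its range is refused whole. The fingers move at their own pace and stop on an object; FORCE is the grip in N (left out, the last holds). Time passes only in rows, so rows that do not move let the fingers close. It gives the time, the measured TCP pose, the force and the opening at its end, in the units of the state.
- env.get_obs(): the state, without advancing time (a new reading comes with each control period).
- env.capture(name): name is "side" or "top"; returns (picture, depth): 384x512x3 uint8, blue, green, red; 384x512 float32, m along the optical axis (not along the pixel's ray), 0 where there is no reading.
- env.camera_params(name): a dict with "fovy" (degrees; the focal length in pixels is half the picture's height over the tangent of half this angle, whatever the lens; pixels are square), "cx", "cy" (the principal point, pixels), "xyz" and "rotation" of the camera in the world. Camera axes: x right, y down, z forward; pixel columns grow to the right and rows downward; lengths in m; the calibration is good to about 2 mm. A picture is of the moment at which its call begins. camera_params takes no time and is no camera call.
- env.finish_job(): hands the job in, once; it reports no verdict.
The state is a dict: "clock": time; "joint_positions": joint angles; "joint_velocities": joint speeds; "joint_torque": joint torques, N m; "position": TCP position; "orientation": TCP orientation; "contact_force": force on the tool from outside, world axes, zero at the start; "moment": the same for the moment, N m; "finger_gap": opening from 0.0 (shut) to 1.0 (fully open).
Only numpy, scipy, OpenCV 4.12 (cv2) and the standard library are available. Lean on these libraries where they do the work, as an engineer would, in place of code of your own. Each camera call takes 0.05 s, during which the arm holds its last target.

## Working session

There is one attempt and no reset: what is moved stays moved. The work goes in short steps, Python scripts to look and compute and a shell command to move; the robot and the scene stay as the last step left them, time stands still between calls to the robot, and variables do not carry over. Pictures are saved under pics/ and viewed, and the job is handed in when it is done.

```bash
mkdir -p pics; ls
python3 - <<'E'
from rig import env
import cv2
for n in("side","top"):
    im,d=env.capture(n); cv2.imwrite(f"pics/{n}0.png",im); import numpy as np; np.savez(f"{n}0.npz",im=im,d=d)
    print(env.camera_params(n))
print(env.get_obs())
E
```

```text
pics
{'fovy': 53.389160312491605, 'cx': 259.7789776801301, 'cy': 195.8745919994151, 'xyz': array([ 0.0650617 , -0.75633372,  0.85187516]), 'rotation': array([-2.20758688,  0.55361292, -0.267461  ])}
{'fovy': 52.90005751511855, 'cx': 260.2839481165651, 'cy': 191.47524950007616, 'xyz': array([4.06971126e-01, 9.32987464e-04, 1.12415159e+00]), 'rotation': array([-2.15420247,  2.20295227, -0.10125887])}
{'clock': 0.1, 'joint_positions': array([ 1.15589374e+00,  3.59458260e-01,  1.51135705e+00,  3.13576664e-05,
        1.27250044e+00, -1.15112353e-01]), 'joint_velocities': array([ 0.00085262, -0.00125904, -0.0030454 ,  0.00043404, -0.00019632,
       -0.00047364]), 'joint_torque': array([-3.70313001e-04, -5.28659892e+01, -2.79351032e+01, -1.58930980e-04,
        4.94178894e-03, -2.96068356e-05]), 'position': array([0.17693967, 0.57265702, 0.23051009]), 'orientation': array([ 0.23401405,  1.55843887, -0.23662203]), 'contact_force': array([-0.01735251,  0.58848481,  0.39306095]), 'moment': array([ 0.03934566, -0.0276138 , -0.01406079]), 'finger_gap': 0.996944786770866}
```

View pics/side0.png

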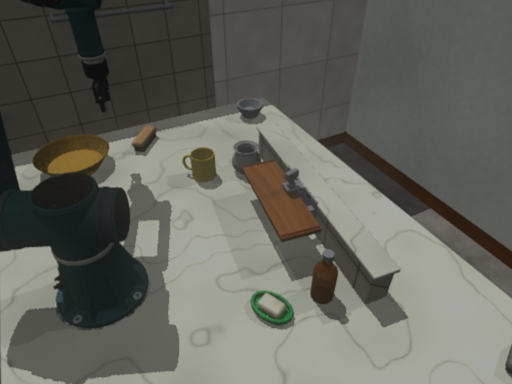

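View pics/top0.png

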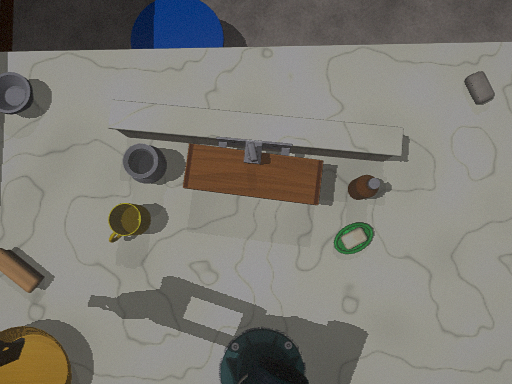

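The top view shows the board at about (185–323, 145–204), the T-bar at about (253,152), the lota at (145,163), the mug at (128,220), the bottle at (365,187) and the soap at (354,238). Next I'll measure these and zoom in on the clamp.

```bash
cat > h.py <<'E'
import numpy as np, cv2
from scipy.spatial.transform import Rotation as R
from rig import env
def cam(n):
    p=env.camera_params(n); f=192/np.tan(np.radians(p['fovy']/2)); return p,f,R.from_rotvec(p['rotation']).as_matrix()
def ray(n,uv,z):
    p,f,M=cam(n); uv=np.atleast_2d(uv).astype(float)
    d=np.c_[(uv[:,0]-p['cx'])/f,(uv[:,1]-p['cy'])/f,np.ones(len(uv))]@M.T
    return p['xyz']+d*((z-p['xyz'][2])/d[:,2])[:,None]
def cloud(n,d):
    p,f,M=cam(n); v,u=np.mgrid[:384,:512]
    c=np.stack([(u-p['cx'])/f*d,(v-p['cy'])/f*d,d],-1); return c@M.T+p['xyz']
def proj(n,P):
    p,f,M=cam(n); c=(np.atleast_2d(P)-p['xyz'])@M; return np.c_[c[:,0]/c[:,2]*f+p['cx'],c[:,1]/c[:,2]*f+p['cy']]
E
python3 - <<'E'
from h import *
for n in("top","side"):
    z=np.load(n+"0.npz"); im=z['im']; P=cloud(n,z['d'])
    hsv=cv2.cvtColor(im,cv2.COLOR_BGR2HSV)
    Z=P[...,2]
    print(n,"table z",np.median(Z[(abs(Z)<.01)]))
    reg=(P[...,0]>.4)&(P[...,0]<.75)&(abs(P[...,1])<.4)
    br=((hsv[...,0]<14)&(hsv[...,1]>110)&reg&(Z>.1)&(Z<.13)).astype('u1')
    k,l,s,c=cv2.connectedComponentsWithStats(br); j=1+np.argmax(s[1:,4]); m=(l==j)
    print('board z',np.median(Z[m]),s[j])
    cs,_=cv2.findContours(m.astype('u1'),cv2.RETR_EXTERNAL,cv2.CHAIN_APPROX_NONE)
    q=ray(n,cv2.convexHull(cs[0])[:,0],.115)[:,:2].astype('f4')
    rr=cv2.minAreaRect(q*1000); print('rect mm',rr, cv2.boxPoints(rr).round(1).tolist())
    # knob: z>0.165
    kn=reg&(Z>.165)&(Z<.20)&(P[...,0]>.5)&(abs(P[...,1])<.1)
    a=P[kn]; print('knob',len(a),a.mean(0) if len(a) else '',a.min(0),a.max(0))
    if len(a)>5: print(cv2.minAreaRect((a[:,:2]*1000).astype('f4')))
    up=reg&(abs(Z-.124)<.004)&(P[...,0]>.55)&~m&(hsv[...,1]<80)
    a=P[up]; print('upstand',len(a),cv2.minAreaRect((a[:,:2]*1000).astype('f4')))
    x,y,w,h=(170,100,180,120) if n=="top" else (230,120,120,130)
    cv2.imwrite(f"pics/{n}0z.png",cv2.resize(im[y:y+h,x:x+w],None,fx=4,fy=4,interpolation=cv2.INTER_CUBIC))
E
```

```text
top table z -0.0005424911260261123
board z 0.11478136658781746 [ 183  144  140   61 4615]
rect mm ((543.7833251953125, 13.413223266601562), (357.99847412109375, 119.12966918945312), 81.27401733398438) [[457.79998779296875, -154.5], [575.5, -172.60000610351562], [629.7999877929688, 181.3000030517578], [512.0999755859375, 199.39999389648438]]
knob 139 [0.58895648 0.01295409 0.18314674] [0.56725922 0.00156723 0.16667683] [0.61374055 0.02344988 0.18889889]
((590.1922607421875, 13.147491455078125), (45.43502426147461, 17.829952239990234), 11.24267864227295)
upstand 8201 ((637.8599243164062, 7.42132568359375), (779.7694702148438, 134.85427856445312), 83.16671752929688)
side table z 0.0003628267335146762
board z 0.11564063533756441 [ 242  160   79   79 2321]
rect mm ((540.6307373046875, 6.4257965087890625), (356.4407043457031, 119.34908294677734), 81.40843963623047) [[455.0, -160.89999389648438], [573.0, -178.6999969482422], [626.2999877929688, 173.6999969482422], [508.29998779296875, 191.60000610351562]]
knob 118 [0.58614004 0.00725917 0.17884262] [ 0.56464817 -0.00131788  0.16524498] [0.61378095 0.02168475 0.18732566]
((588.687744140625, 10.933162689208984), (50.13606643676758, 20.212465286254883), 7.87037467956543)
upstand 4183 ((636.4837646484375, 5.662139892578125), (781.9033203125, 137.15087890625), 83.13138580322266)
```

Run:
```python
from h import *
z=np.load("top0.npz");P=cloud("top",z['d']);Z=P[...,2]
m=((Z>.015)&(Z<.3)&(P[...,0]>.3)&(P[...,0]<.8)&(abs(P[...,1])<.45)).astype('u1')
k,l,s,c=cv2.connectedComponentsWithStats(m)
for i in range(1,k):
    if s[i,4]>60: a=P[l==i]; print(s[i],a.min(0).round(3),a.max(0).round(3))
```

```text
[  108   100   296   105 16448] [ 0.46  -0.387  0.015] [0.748 0.394 0.189]
[ 123  143   44   41 1063] [0.534 0.261 0.016] [0.641 0.363 0.106]
[348 175  32  25 587] [ 0.476 -0.319  0.016] [ 0.535 -0.259  0.168]
[108 203  42  40 762] [0.371 0.313 0.016] [0.475 0.411 0.098]
[334 222  40  32 311] [ 0.323 -0.325  0.015] [ 0.411 -0.212  0.025]
[341 227  26  23 368] [ 0.335 -0.302  0.016] [ 0.397 -0.232  0.037]
```

View pics/top0z.png

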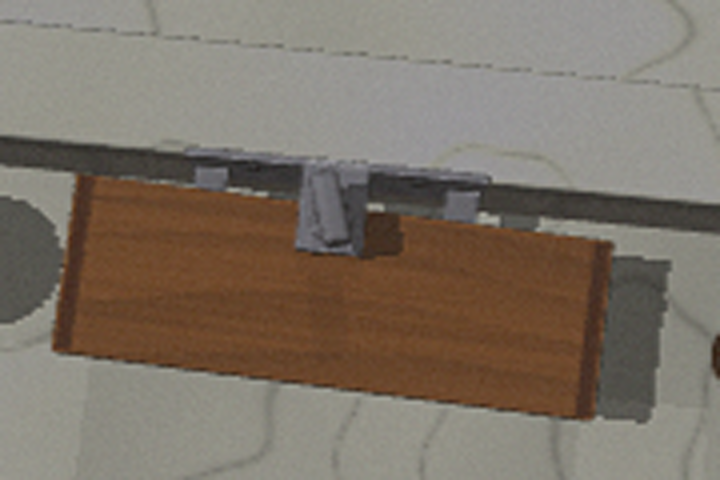

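View pics/side0z.png

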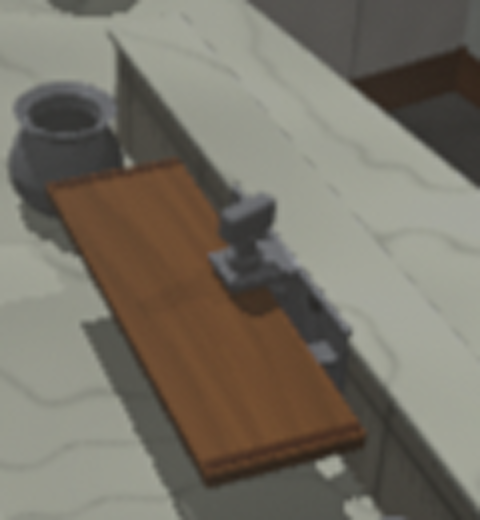

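```bash
cat >> h.py <<'E'
cy=-0.119
CX=np.array([np.cos(cy),np.sin(cy),0]); CY=np.array([-np.sin(cy),np.cos(cy),0])
O=np.array([.6242,.0078,0])  # clamp origin estimate
def st():
    o=env.get_obs(); M=R.from_rotvec(o['orientation']).as_matrix(); p=o['position']
    yaw=np.arctan2(M[1,1],M[0,1])
    print('t%.2f'%o['clock'],'tcp',p.round(4),'clampxy mm',(1000*((p-O)@CX)).round(1),(1000*((p-O)@CY)).round(1),'yawY %.3f'%yaw,'tilt',M[:,0].round(3),'q6 %.2f'%o['joint_positions'][5],'gap %.3f'%o['finger_gap'])
    print('F clamp',np.array([CX,CY,[0,0,1]]).dot(o['contact_force']).round(2),'M',o['moment'].round(3)); return o,M
def togo(target,yawY=None):
    o,M=st(); print('shift tool mm',(1000*M.T@(np.array(target)-o['position'])).round(1), 'turn wx' , None if yawY is None else round(-(yawY-np.arctan2(M[1,1],M[0,1])),3)) # tool x down
E
python3 - <<'E'
from h import *
o,M=st(); print(M.round(3))
print('bp',((ray("top",[[216,137.5],[292.5,145]],.115)-O)@np.array([CX,CY]).T*1000).round(1))
z=np.load("top0.npz");P=cloud("top",z['d']);q=(P-O)@np.array([CX,CY]).T*1000
# upstand edge & backplate depth profile across x at y=+-60
for y in(-92,-60,-50,50,60,92):
    m=(abs(q[...,1]-y)<1.5)&(abs(q[...,0]+5)<30); i=np.argsort(q[m][:,0]); print(y,[(int(a),int(b*1000)) for a,b in zip(q[m][i,0],P[...,2][m][i])])
E
```

```text
t0.10 tcp [0.1769 0.5727 0.2305] clampxy mm -511.2 507.8 yawY 1.271 tilt [-0.001 -0.002 -1.   ] q6 -0.12 gap 0.997
F clamp [-0.09  0.58  0.39] M [ 0.039 -0.028 -0.014]
[[-0.001  0.295  0.955]
 [-0.002  0.955 -0.295]
 [-1.    -0.002 -0.   ]]
bp [[   6.1  103. ]
 [   5.7 -101.1]]
-92 [(-32, 113), (-30, 116), (-27, 115), (-25, 115), (-18, 97), (-16, 97), (-13, 98), (-11, 100), (-8, 98), (-6, 104), (-3, 101), (0, 102), (0, 97), (1, 118), (1, 104), (2, 127), (4, 128), (4, 126), (7, 125), (11, 121), (11, 120), (13, 124), (14, 120), (16, 122), (18, 126), (21, 123), (24, 122)]
-60 [(-32, 112), (-30, 114), (-28, 115), (-25, 116), (-22, 116), (0, 78), (0, 118), (0, 105), (1, 90), (1, 87), (2, -3), (2, 123), (3, 131), (4, 1), (6, 37), (6, 127), (7, 19), (8, -2), (10, 123), (12, 124), (13, 124), (16, 122), (19, 119), (21, 122), (24, 123)]
-50 [(-34, 115), (-30, 110), (-29, 116), (-26, 114), (-23, 116), (-3, 120), (-2, 127), (0, 129), (0, 3), (1, 85), (1, 71), (3, 128), (3, 128), (3, 1), (6, 125), (6, 126), (7, 14), (7, -1), (8, 21), (10, 122), (12, 124), (15, 121), (17, 123), (20, 124), (22, 127
[... 172 characters left out ...]
 3), (4, 126), (4, 125), (5, 1), (6, 27), (6, 128), (7, 10), (9, 126), (13, 122), (16, 121), (18, 122), (21, 123), (24, 122)]
60 [(-34, 115), (-34, 115), (-31, 112), (-28, 115), (-25, 113), (-23, 113), (-20, 115), (-2, 118), (-1, 124), (1, 126), (1, 89), (1, 73), (3, 127), (5, 0), (6, 127), (7, 19), (7, 30), (8, 0), (9, 122), (12, 124), (15, 121), (17, 122), (20, 123), (20, 121), (22, 126), (22, 125)]
92 [(-34, 115), (-32, 117), (-32, 116), (-28, 113), (-26, 116), (-24, 117), (-20, 113), (-18, 114), (-11, 96), (-9, 98), (-7, 98), (-4, 98), (-3, 95), (-2, 101), (0, 101), (0, 125), (1, 109), (2, 95), (3, 126), (5, 129), (5, 129), (9, 124), (12, 122), (14, 123), (16, 126), (19, 126), (21, 126)]
```

Run:
```python
from h import *
t=O-.185*CX-.003*CY; t[2]=.2
togo(t,1.452)
```

```text
t0.10 tcp [0.1769 0.5727 0.2305] clampxy mm -511.2 507.8 yawY 1.271 tilt [-0.001 -0.002 -1.   ] q6 -0.12 gap 0.997
F clamp [-0.09  0.58  0.39] M [ 0.039 -0.028 -0.014]
shift tool mm [  31.2 -443.7  412.7] turn wx -0.181
```

```bash
python3 -m creep '[[0,-27,25,0,0,0,85],[0,-27,25,0,0,0,85],[0,-27,25,0,0,0,85],[0,-27,25,0,0,0,85],[0,-27,25,0,0,0,85],[0,-27,25,0,0,0,85],[0,-27,25,0,0,0,85],[0,-27,25,0,0,0,85]]'; python3 -m creep '[[3,-27,25,0,0,0,85],[3,-27,25,0,0,0,85],[3,-27,25,0,0,0,85],[3,-27,25,0,0,0,85],[3,-27,25,0,0,0,85],[3,-27,25,0,0,0,85],[3,-27,25,0,0,0,85],[3,-20,20,0,0,0,85]]';python3 - <<'E'
from h import *
t=O-.185*CX-.003*CY; t[2]=.2
togo(t,1.452)
E
```

```text
clock: 0.77
position: [0.3045, 0.306, 0.2311]
orientation: [0.235, 1.558, -0.235]
contact_force: [1.4, 0.1, 0.4]
finger_gap: 1.002
clock: 1.43
position: [0.4297, 0.0479, 0.2071]
orientation: [0.236, 1.558, -0.237]
contact_force: [-0.0, 1.2, 0.6]
finger_gap: 0.996
t1.43 tcp [0.4297 0.0479 0.2071] clampxy mm -197.9 16.8 yawY 1.270 tilt [ 0.    -0.001 -1.   ] q6 -1.32 gap 0.996
F clamp [-0.18  1.15  0.6 ] M [ 0.032 -0.014 -0.037]
shift tool mm [  7.1 -17.1  16.2] turn wx -0.182
```

```bash
python3 -m creep '[[0,-9,8,0,0,0,85],[0,-8,8,0,0,0,85],[10,0,0,-0.1,0,0,85],[25,0,0,-0.082,0,0,85],[30,0,0,0,0,0,85],[30,0,0,0,0,0,85],[25,0,0,0,0,0,85],[0,0,0,0,0,0,85]]';python3 - <<'E'
from h import *
t=O-.185*CX-.003*CY; t[2]=.082
togo(t,1.452)
E
```

```text
clock: 2.1
position: [0.4354, 0.0307, 0.0838]
orientation: [0.092, 1.577, -0.092]
contact_force: [-0.9, 0.4, -0.6]
finger_gap: 0.997
t2.10 tcp [0.4354 0.0307 0.0838] clampxy mm -190.2 0.3 yawY 1.454 tilt [-0.008  0.001 -1.   ] q6 -1.54 gap 0.997
F clamp [-0.92  0.3  -0.63] M [-0.024  0.07   0.026]
shift tool mm [ 1.8 -3.4  5.2] turn wx 0.002
```

```bash
python3 -m creep '[[1,-3,10,0,0,0,85],[0,0,10,0,0,0,85],[0,0,5,0,0,0,85],[0,0,0,0,0,0,85]]';python3 - <<'E'
from h import *
st()
im,d=env.capture("side"); cv2.imwrite("pics/s1.png",cv2.resize(im[110:260,180:350],None,fx=4,fy=4,interpolation=cv2.INTER_CUBIC))
E
```

```text
clock: 2.43
position: [0.4679, 0.0232, 0.0882]
orientation: [0.092, 1.563, -0.093]
contact_force: [0.1, -0.3, 0.4]
finger_gap: 0.994
t2.43 tcp [0.4679 0.0232 0.0882] clampxy mm -157.0 -3.2 yawY 1.453 tilt [ 0.006 -0.001 -1.   ] q6 -1.55 gap 0.994
F clamp [ 0.16 -0.31  0.39] M [-0.044 -0.004 -0.029]
```

View pics/s1.png

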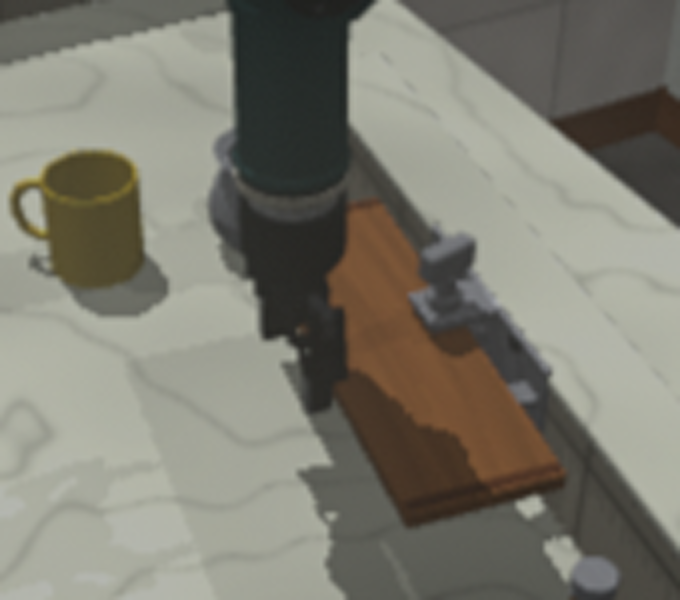

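The near finger is beside the board's front edge, at about (325,395) in the crop, and its tip reaches below the edge. I'll start the push.

```bash
python3 -m creep '[[4,0,0,0,0,0,85],[0,0,2,0,0,0,85],[0,0,2,0,0,0,85],[0,0,2,0,0,0,85],[0,0,0,0,0,0,85]]';python3 - <<'E'
from h import *
st()
E
python3 -m creep '[[0,0,2,0,0,0,85],[0,0,2,0,0,0,85],[0,0,2,0,0,0,85],[0,0,2,0,0,0,85],[0,0,0,0,0,0,85]]';python3 - <<'E'
from h import *
st()
E
```

```text
clock: 2.9
position: [0.4703, 0.0228, 0.0824]
orientation: [0.092, 1.568, -0.093]
contact_force: [0.6, 0.6, -0.0]
finger_gap: 0.998
t2.90 tcp [0.4703 0.0228 0.0824] clampxy mm -154.6 -3.4 yawY 1.453 tilt [ 0.001 -0.    -1.   ] q6 -1.55 gap 0.998
F clamp [ 0.57  0.66 -0.05] M [-0.015 -0.023 -0.006]
clock: 3.32
position: [0.4778, 0.0219, 0.0822]
orientation: [0.092, 1.569, -0.093]
contact_force: [-1.9, -0.1, 0.1]
finger_gap: 0.996
t3.32 tcp [0.4778 0.0219 0.0822] clampxy mm -147.1 -3.4 yawY 1.453 tilt [-0. -0. -1.] q6 -1.55 gap 0.996
F clamp [-1.88 -0.3   0.12] M [-0.121  0.231 -0.04 ]
```

```bash
python3 -m creep '[[0,0,2,0,0,0,85],[0,0,2,0,0,0,85],[0,0,2,0,0,0,85],[0,0,2,0,0,0,85],[0,0,0,0,0,0,85]]';python3 - <<'E'
from h import *
st()
im,d=env.capture("top"); cv2.imwrite("pics/t1.png",cv2.resize(im[100:220,170:350],None,fx=4,fy=4,interpolation=cv2.INTER_CUBIC))
E
```

```text
clock: 3.73
position: [0.4866, 0.021, 0.0823]
orientation: [0.092, 1.568, -0.093]
contact_force: [-0.6, -0.6, 0.2]
finger_gap: 0.996
t3.73 tcp [0.4866 0.021  0.0823] clampxy mm -138.2 -3.3 yawY 1.453 tilt [ 0.001 -0.    -1.   ] q6 -1.55 gap 0.996
F clamp [-0.56 -0.71  0.24] M [-0.059  0.04  -0.021]
```

View pics/t1.png

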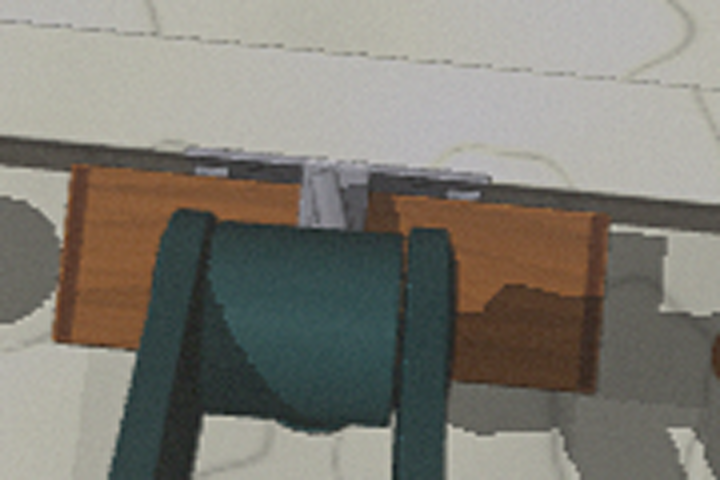

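The board now looks square with the plate, its rear edge running from about (75,165) to (608,212) in the crop. A few millimetres are left.

```bash
python3 -m creep '[[0,0,2,0,0,0,85],[0,0,2,0,0,0,85],[0,0,0,0,0,0,85]]';python3 - <<'E'
from h import *
st()
E
python3 -m creep '[[0,0,1,0,0,0,85],[0,0,0,0,0,0,85]]';python3 - <<'E'
from h import *
st()
E
python3 -m creep '[[0,0,1,0,0,0,85],[0,0,0,0,0,0,85]]';python3 - <<'E'
from h import *
st()
E
```

```text
clock: 4.03
position: [0.49, 0.0205, 0.0824]
orientation: [0.092, 1.569, -0.093]
contact_force: [-2.0, 0.1, -0.5]
finger_gap: 0.994
t4.03 tcp [0.49   0.0205 0.0824] clampxy mm -134.8 -3.3 yawY 1.453 tilt [ 0. -0. -1.] q6 -1.55 gap 0.994
F clamp [-2.   -0.15 -0.49] M [0.05  0.295 0.058]
clock: 4.2
position: [0.4906, 0.0204, 0.0823]
orientation: [0.092, 1.569, -0.093]
contact_force: [-1.4, -0.1, 1.1]
finger_gap: 0.997
t4.20 tcp [0.4906 0.0204 0.0823] clampxy mm -134.1 -3.3 yawY 1.453 tilt [-0. -0. -1.] q6 -1.55 gap 0.997
F clamp [-1.38 -0.22  1.06] M [0.068 0.336 0.051]
clock: 4.37
position: [0.4918, 0.0203, 0.0823]
orientation: [0.092, 1.569, -0.093]
contact_force: [-1.4, 0.5, -0.3]
finger_gap: 0.997
t4.37 tcp [0.4918 0.0203 0.0823] clampxy mm -133.0 -3.3 yawY 1.453 tilt [ 0. -0. -1.] q6 -1.55 gap 0.997
F clamp [-1.45  0.28 -0.29] M [ 0.033  0.259 -0.046]
```

```bash
python3 -m creep '[[0,0,1,0,0,0,85],[0,0,0,0,0,0,85]]'|grep force
python3 -m creep '[[0,0,1,0,0,0,85],[0,0,0,0,0,0,85]]'|grep force
python3 - <<'E'
from h import *
st()
E
python3 -m creep '[[0,0,1,0,0,0,85],[0,0,0,0,0,0,85]]'|grep force
python3 - <<'E'
from h import *
st()
E
```

```text
contact_force: [-2.1, 0.5, -0.7]
contact_force: [-1.0, -0.1, -0.4]
t4.70 tcp [0.4939 0.02   0.0823] clampxy mm -130.8 -3.3 yawY 1.453 tilt [ 0. -0. -1.] q6 -1.55 gap 0.994
F clamp [-1.03 -0.22 -0.43] M [0.018 0.249 0.048]
contact_force: [-1.2, 0.4, -1.1]
t4.87 tcp [0.4949 0.0199 0.0823] clampxy mm -129.8 -3.3 yawY 1.453 tilt [ 0. -0. -1.] q6 -1.55 gap 0.994
F clamp [-1.22  0.25 -1.12] M [ 0.028  0.286 -0.001]
```

```bash
python3 -m creep '[[0,0,1,0,0,0,85],[0,0,0,0,0,0,85]]'|grep force
python3 -m creep '[[0,0,1,0,0,0,85],[0,0,0,0,0,0,85]]'|grep force
python3 - <<'E'
from h import *
st()
im,d=env.capture("top"); cv2.imwrite("pics/t2.png",cv2.resize(im[100:220,170:350],None,fx=4,fy=4,interpolation=cv2.INTER_CUBIC))
E
```

```text
contact_force: [-3.0, 0.5, 1.4]
contact_force: [-4.6, 0.7, 3.1]
t5.20 tcp [0.4956 0.0198 0.0822] clampxy mm -129.1 -3.3 yawY 1.453 tilt [-0.002  0.    -1.   ] q6 -1.55 gap 0.998
F clamp [-4.7   0.18  3.06] M [ 0.054  0.688 -0.077]
```

View pics/t2.png

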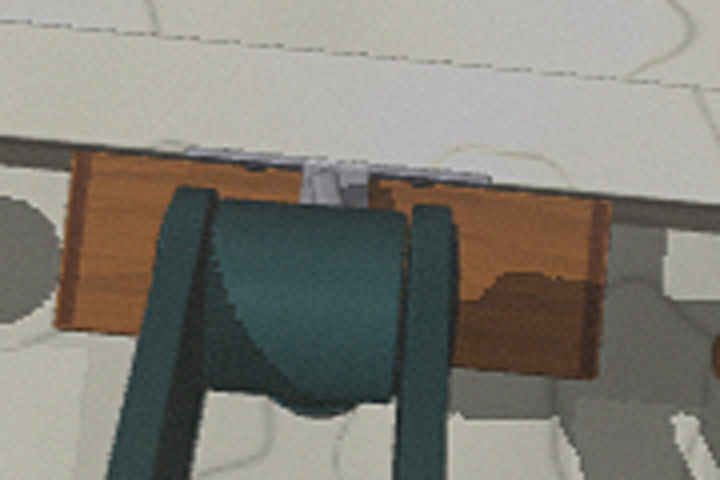

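The rear edge is now at the plate and the force has started to rise. I'll press a little more until it's firm.

```bash
python3 -m creep '[[0,0,1,0,0,0,85],[0,0,0,0,0,0,85]]'|grep force
python3 -m creep '[[0,0,1,0,0,0,85],[0,0,0,0,0,0,85],[0,0,0,0,0,0,85]]'|grep force
python3 - <<'E'
from h import *
st()
E
```

```text
contact_force: [-7.4, 0.1, 5.5]
contact_force: [-8.9, 0.4, 7.0]
t5.67 tcp [0.4955 0.0199 0.0819] clampxy mm -129.2 -3.3 yawY 1.453 tilt [-0.006  0.    -1.   ] q6 -1.55 gap 0.994
F clamp [-8.93 -0.63  6.97] M [ 0.071  1.276 -0.069]
```

```bash
python3 -m creep '[[0,0,-4,0,0,0,85],[0,0,-10,0,0,0,85],[0,0,-25,0,0,0,85],[-30,0,-20,0,0,0,85],[-35,0,-30,0,0,0,85],[-40,0,-20,0,0,0,85],[-30,0,0,0,0,0,85],[0,0,0,0,0,0,85]]';python3 - <<'E'
from h import *
st()
ims=[]
for n in("top","side"):
    im,d=env.capture(n); np.savez(n+"2.npz",im=im,d=d); ims.append(im)
x,y,w,h=(170,100,180,120)
cv2.imwrite("pics/t3.png",cv2.resize(ims[0][y:y+h,x:x+w],None,fx=4,fy=4,interpolation=cv2.INTER_CUBIC))
E
```

```text
clock: 6.33
position: [0.3975, 0.0317, 0.2165]
orientation: [0.092, 1.557, -0.092]
contact_force: [1.9, 1.0, 0.3]
finger_gap: 0.995
t6.33 tcp [0.3975 0.0317 0.2165] clampxy mm -227.9 -3.2 yawY 1.453 tilt [ 0.012 -0.001 -1.   ] q6 -1.55 gap 0.995
F clamp [1.76 1.17 0.35] M [-0.029 -0.067  0.008]
```

View pics/t3.png

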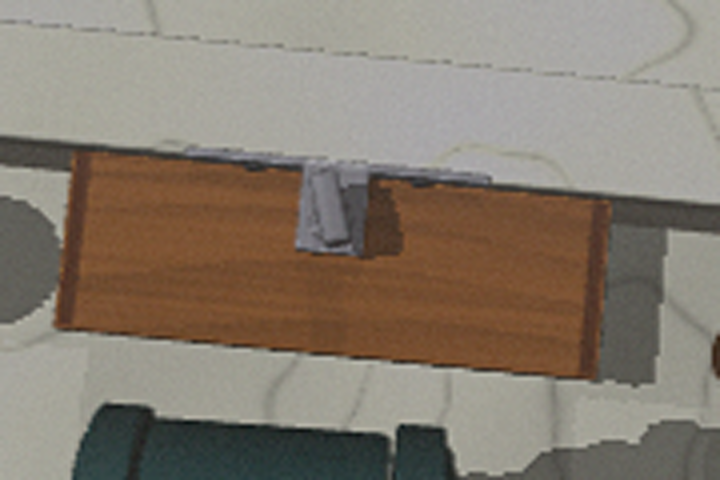

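```bash
cat > meas.py <<'E'
from h import *
import sys
tag=sys.argv[1]
for n in("top","side"):
    z=np.load(n+tag+".npz"); im=z['im']; P=cloud(n,z['d']); Z=P[...,2]
    hsv=cv2.cvtColor(im,cv2.COLOR_BGR2HSV)
    reg=(P[...,0]>.4)&(P[...,0]<.75)&(abs(P[...,1])<.4)
    br=((hsv[...,0]<14)&(hsv[...,1]>110)&reg&(Z>.1)&(Z<.13)).astype('u1')
    k,l,s,c=cv2.connectedComponentsWithStats(br); j=1+np.argmax(s[1:,4]); m=(l==j)
    cs,_=cv2.findContours(m.astype('u1'),cv2.RETR_EXTERNAL,cv2.CHAIN_APPROX_NONE)
    q=ray(n,cv2.convexHull(max(cs,key=len))[:,0],.115)[:,:2].astype('f4')
    rr=cv2.minAreaRect(q*1000); c=np.array([*rr[0],0])/1000
    print(n,'board',rr,'clamp xy',((c-O)@CX*1000).round(1),((c-O)@CY*1000).round(1))
    kn=reg&(Z>.165)&(Z<.20)&(P[...,0]>.5)&(abs(P[...,1])<.1); a=P[kn]
    kk=cv2.minAreaRect((ray(n,np.argwhere(kn)[:,::-1],.185)[:,:2]*1000).astype('f4')); print(' knob',len(a),kk,a.mean(0))
    up=reg&(abs(Z-.124)<.004)&(P[...,0]>.64)&(hsv[...,1]<80); a=P[up]; print(' upstand',cv2.minAreaRect((a[:,:2]*1000).astype('f4')))
E
python3 meas.py 2; python3 meas.py 0
```

```text
top board ((564.953369140625, 12.845077514648438), (357.76348876953125, 119.25833892822266), 83.177001953125) clamp xy -59.4 -2.0
 knob 139 ((588.5643920898438, 12.998891830444336), (47.99462127685547, 17.887714385986328), 10.023334503173828) [0.58899051 0.01299262 0.18288318]
 upstand ((666.0407104492188, 4.32830810546875), (779.9667358398438, 78.89404296875), 83.30842590332031)
side board ((562.4485473632812, 5.5853118896484375), (357.41693115234375, 119.87224578857422), 82.98497772216797) clamp xy -61.1 -9.5
 knob 121 ((580.7843627929688, 0.10898971557617188), (61.41795349121094, 33.13296127319336), 11.058615684509277) [0.58570705 0.00701217 0.17854659]
 upstand ((664.8275756835938, 3.3046875), (781.4168090820312, 79.07566833496094), 83.3888168334961)
top board ((543.7833251953125, 13.413223266601562), (357.99847412109375, 119.12966918945312), 81.27401733398438) clamp xy -80.5 -4.0
 knob 139 ((588.7512817382812, 13.099853515625), (47.419246673583984, 17.913938522338867), 11.135584831237793) [0.58895648 0.01295409 0.18314674]
 upstand ((665.668701171875, 4.088958740234375), (779.7694702148438, 78.83878326416016), 83.16671752929688)
side board ((540.6307373046875, 6.4257965087890625), (356.4407043457031, 119.34908294677734), 81.40843963623047) clamp xy -82.8 -11.3
 knob 118 ((581.2568969726562, 0.25899314880371094), (60.4329833984375, 33.01982116699219), 11.058615684509277) [0.58614004 0.00725917 0.17884262]
 upstand ((664.2692260742188, 2.790008544921875), (780.9603881835938, 81.29176330566406), 83.13138580322266)
```

The board is home and square: its centre is at clamp x ≈ -60 and its yaw is within 0.2° of the upstand. The T-bar is at about (0.589, 0.012) with a yaw of about 0.185 rad. Next I'll go above it.

Run:
```python
from h import *
togo([.5893,.012,.24],1.756)
```

```text
t6.43 tcp [0.3961 0.0317 0.2126] clampxy mm -229.3 -3.4 yawY 1.453 tilt [ 0.006 -0.001 -1.   ] q6 -1.55 gap 0.996
F clamp [0.37 0.53 0.04] M [-0.012 -0.017 -0.035]
shift tool mm [-26.2   3.1 194.3] turn wx -0.303
```

```bash
python3 -m creep '[[-20,0,10,0,0,0,45],[-12,0,28,0,0,0,45],[0,0,28,0,0,0,45],[0,3,32,0,0,0,45],[0,0,32,0,0,0,45],[0,0,32,0,0,0,45],[0,0,32,0,0,0,45],[0,0,0,-0.1,0,0,45]]'; python3 -m creep '[[0,0,0,-0.1,0,0,45],[0,0,0,-0.103,0,0,45],[0,0,0,0,0,0,45]]'
python3 - <<'E'
from h import *
togo([.5893,.012,.152],1.756)
E
```

```text
clock: 7.1
position: [0.5936, 0.0109, 0.2407]
orientation: [0.014, 1.568, -0.015]
contact_force: [0.9, 0.0, 0.6]
finger_gap: 0.525
clock: 7.35
position: [0.5872, 0.0119, 0.2406]
orientation: [-0.148, 1.569, 0.149]
contact_force: [-1.1, 0.3, -0.4]
finger_gap: 0.524
t7.35 tcp [0.5872 0.0119 0.2406] clampxy mm -37.2 -0.3 yawY 1.759 tilt [-0.003  0.    -1.   ] q6 -1.86 gap 0.524
F clamp [-1.15  0.14 -0.44] M [0.036 0.008 0.04 ]
shift tool mm [88.6 -0.4  2.3] turn wx 0.003
```

```bash
python3 -m creep '[[30,0,0,0,0,0,45],[30,0,1,0,0,0,45],[20,0,0,0,0,0,45],[8,0,0,0,0,0,45],[0,0,0,0,0,0,45],[0,0,0,0,0,0,45]]'
python3 - <<'E'
from h import *
togo([.5893,.012,.152],1.756)
im,d=env.capture("side"); a=im[130:230,240:360]
im,d=env.capture("top"); b=im[100:200,200:320]
cv2.imwrite("pics/g1.png",cv2.resize(np.hstack([a,b]),None,fx=3.3,fy=4,interpolation=cv2.INTER_CUBIC))
E
```

```text
clock: 7.85
position: [0.5885, 0.0122, 0.1549]
orientation: [-0.144, 1.567, 0.144]
contact_force: [-0.0, -0.7, 0.5]
finger_gap: 0.524
t7.85 tcp [0.5885 0.0122 0.1549] clampxy mm -35.9 0.1 yawY 1.755 tilt [-0.001  0.    -1.   ] q6 -1.85 gap 0.524
F clamp [ 0.06 -0.65  0.55] M [ 0.009 -0.024 -0.01 ]
shift tool mm [ 2.9 -0.3  0.7] turn wx -0.001
```

View pics/g1.png

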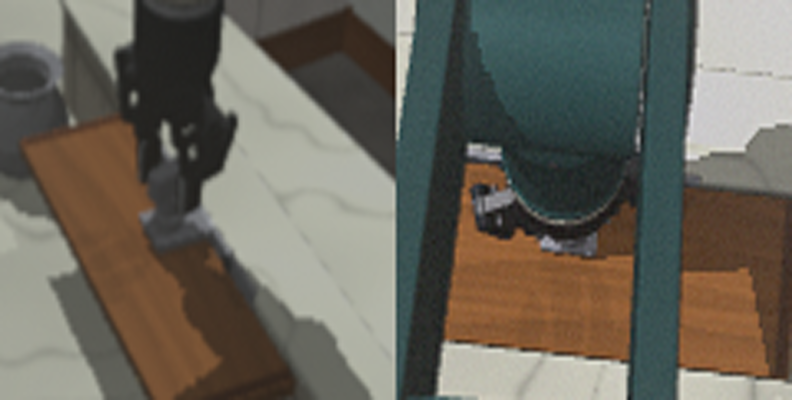

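In the side crop the bar stands between the two fingers, at about (165,190). I'll grip it.

```bash
python3 -m creep '[[2,0,0,0,0,0,45],[0,0,0,0,0,0,25],[0,0,0,0,0,0,16],[0,0,0,0,0,0,10],[0,0,0,0,0,0,0],[0,0,0,0,0,0,0],[0,0,0,0,0,0,0]]' 85
python3 - <<'E'
from h import *
st()
E
```

```text
clock: 8.53
position: [0.5889, 0.0121, 0.1541]
orientation: [-0.146, 1.565, 0.145]
contact_force: [-1.9, 0.1, 6.2]
finger_gap: 0.195
t8.53 tcp [0.5889 0.0121 0.1541] clampxy mm -35.5 0.1 yawY 1.756 tilt [ 0.001 -0.    -1.   ] q6 -1.85 gap 0.195
F clamp [-1.87 -0.17  6.16] M [ 0.006  0.199 -0.009]
```

```bash
cat > r.py <<'E'
from h import *
o,M=st()
with open('log.txt','a') as f: f.write("%.3f %.4f\n"%(np.arctan2(M[1,1],M[0,1]),o['moment'][2]))
E
python3 -m creep '[[0,0,0,0.1,0,0,0],[0,0,0,0,0,0,0],[0,0,0,0,0,0,0]]' >/dev/null; python3 r.py
python3 -m creep '[[0,0,0,0.1,0,0,0],[0,0,0,0,0,0,0],[0,0,0,0,0,0,0]]' >/dev/null; python3 r.py
python3 -m creep '[[0,0,0,0.1,0,0,0],[0,0,0,0,0,0,0],[0,0,0,0,0,0,0]]'>/dev/null; python3 r.py
```

```text
t8.78 tcp [0.5889 0.0124 0.1541] clampxy mm -35.6 0.4 yawY 1.656 tilt [ 0.001  0.    -1.   ] q6 -1.75 gap 0.196
F clamp [-1.4  -0.39  5.39] M [0.078 0.205 0.01 ]
t9.03 tcp [0.5889 0.0126 0.1541] clampxy mm -35.6 0.6 yawY 1.555 tilt [ 0.001  0.    -1.   ] q6 -1.65 gap 0.198
F clamp [-2.35  1.3   6.1 ] M [0.228 0.217 0.031]
t9.28 tcp [0.5889 0.0129 0.1541] clampxy mm -35.6 0.8 yawY 1.455 tilt [ 0.001  0.001 -1.   ] q6 -1.55 gap 0.199
F clamp [-1.82  2.79  6.9 ] M [ 0.296  0.289 -0.018]
```

```bash
python3 -m creep '[[0,0,0,0,0,0,30],[0,0,0,0,0,0,40],[0,0,0,0,0,0,40],[0,0,0,0,0,0,40]]' |head -2
python3 - <<'E'
from h import *
togo([.5916,.0121,.152])
E
```

```text
clock: 9.62
position: [0.5884, 0.0121, 0.1531]
t9.62 tcp [0.5884 0.0121 0.1531] clampxy mm -36.0 -0.0 yawY 1.456 tilt [-0. -0. -1.] q6 -1.55 gap 0.465
F clamp [ 0.47 -1.01  0.57] M [-0.065  0.011  0.045]
shift tool mm [1.1 0.4 3.1] turn wx None
```

```bash
python3 -m creep '[[1,0.4,3,0,0,0,40],[0,0,0,0,0,0,30],[0,0,0,0,0,0,16],[0,0,0,0,0,0,0],[0,0,0,0,0,0,0],[0,0,0,0,0,0,0]]' 85 >/dev/null; python3 r.py
python3 -m creep '[[0,0,0,0.1,0,0,0],[0,0,0,0,0,0,0],[0,0,0,0,0,0,0]]' >/dev/null; python3 r.py
python3 -m creep '[[0,0,0,0.1,0,0,0],[0,0,0,0,0,0,0],[0,0,0,0,0,0,0]]' >/dev/null; python3 r.py
python3 -m creep '[[0,0,0,0.1,0,0,0],[0,0,0,0,0,0,0],[0,0,0,0,0,0,0]]'>/dev/null; python3 r.py
```

```text
t10.12 tcp [0.5918 0.0125 0.1523] clampxy mm -32.7 0.8 yawY 1.456 tilt [ 0.001  0.    -1.   ] q6 -1.55 gap 0.199
F clamp [ 0.32  2.72 -0.51] M [ 0.272 -0.194  0.041]
t10.37 tcp [0.5918 0.0125 0.1523] clampxy mm -32.7 0.8 yawY 1.358 tilt [ 0.001  0.    -1.   ] q6 -1.45 gap 0.194
F clamp [0.97 3.49 0.61] M [ 0.312 -0.224 -0.003]
t10.62 tcp [0.5918 0.0125 0.1523] clampxy mm -32.7 0.8 yawY 1.260 tilt [ 0.001  0.    -1.   ] q6 -1.36 gap 0.193
F clamp [1.03 3.16 1.21] M [ 0.437 -0.205 -0.038]
t10.87 tcp [0.5918 0.0124 0.1523] clampxy mm -32.8 0.7 yawY 1.161 tilt [ 0.  0. -1.] q6 -1.26 gap 0.197
F clamp [1.16 3.29 0.02] M [ 0.528 -0.237  0.026]
```

```bash
python3 -m creep '[[0,0.8,-0.3,0.1,0,0,0],[0,0,0,0,0,0,0],[0,0,0,0,0,0,0]]' >/dev/null; python3 r.py
for i in 1; do python3 -m creep '[[0,0,0,0.1,0,0,0],[0,0,0,0,0,0,0],[0,0,0,0,0,0,0]]' >/dev/null; python3 r.py; done
python3 -m creep '[[0,0,0,0.1,0,0,0],[0,0,0,0,0,0,0],[0,0,0,0,0,0,0]]' >/dev/null; python3 r.py
python3 -m creep '[[0,0,0,0.1,0,0,0],[0,0,0,0,0,0,0],[0,0,0,0,0,0,0]]' >/dev/null; python3 r.py
python3 -m creep '[[0,0,0,0.1,0,0,0],[0,0,0,0,0,0,0],[0,0,0,0,0,0,0]]'>/dev/null; python3 r.py
```

```text
t11.12 tcp [0.5918 0.0124 0.1523] clampxy mm -32.8 0.7 yawY 1.061 tilt [ 0.    -0.001 -1.   ] q6 -1.16 gap 0.202
F clamp [ 1.28 -1.52  0.81] M [-0.191 -0.214 -0.024]
t11.37 tcp [0.5917 0.0124 0.1523] clampxy mm -32.8 0.7 yawY 0.961 tilt [ 0.    -0.001 -1.   ] q6 -1.06 gap 0.199
F clamp [ 2.46 -2.99  0.95] M [-0.413 -0.18  -0.05 ]
t11.62 tcp [0.5917 0.0124 0.1523] clampxy mm -32.8 0.7 yawY 0.861 tilt [ 0.    -0.001 -1.   ] q6 -0.96 gap 0.200
F clamp [ 2.17 -5.18 -0.54] M [-0.686 -0.193 -0.099]
t11.87 tcp [0.5917 0.0123 0.1523] clampxy mm -32.8 0.6 yawY 0.761 tilt [ 0.    -0.001 -1.   ] q6 -0.85 gap 0.198
F clamp [ 1.95 -4.59  0.52] M [-0.691 -0.186 -0.058]
t12.12 tcp [0.5917 0.0123 0.1523] clampxy mm -32.8 0.6 yawY 0.661 tilt [ 0.    -0.001 -1.   ] q6 -0.75 gap 0.202
F clamp [ 1.87 -5.14  1.3 ] M [-0.747 -0.139 -0.009]
```

```bash
python3 -m creep '[[0,-0.6,0.3,0.1,0,0,0],[0,0,0,0,0,0,0],[0,0,0,0,0,0,0]]' >/dev/null; python3 r.py
python3 -m creep '[[0,0,0,0.1,0,0,0],[0,0,0,0,0,0,0],[0,0,0,0,0,0,0]]' >/dev/null; python3 r.py
python3 -m creep '[[0,0,0,0.1,0,0,0],[0,0,0,0,0,0,0],[0,0,0,0,0,0,0]]' >/dev/null; python3 r.py
python3 -m creep '[[0,0,0,0.1,0,0,0],[0,0,0,0,0,0,0],[0,0,0,0,0,0,0]]' >/dev/null; python3 r.py
python3 -m creep '[[0,0,0,0.1,0,0,0],[0,0,0,0,0,0,0],[0,0,0,0,0,0,0]]'>/dev/null; python3 r.py
```

```text
t12.37 tcp [0.5916 0.0123 0.1523] clampxy mm -32.9 0.6 yawY 0.561 tilt [ 0.001 -0.    -1.   ] q6 -0.66 gap 0.200
F clamp [ 2.52 -3.03  0.15] M [-0.518 -0.333  0.006]
t12.62 tcp [0.5916 0.0123 0.1523] clampxy mm -32.9 0.6 yawY 0.461 tilt [ 0. -0. -1.] q6 -0.56 gap 0.198
F clamp [ 2.54 -3.97  0.57] M [-0.552 -0.352 -0.021]
t12.87 tcp [0.5915 0.0122 0.1523] clampxy mm -33.0 0.5 yawY 0.362 tilt [ 0.    -0.001 -1.   ] q6 -0.46 gap 0.196
F clamp [ 3.22 -4.28  0.54] M [-0.651 -0.38  -0.035]
t13.12 tcp [0.5915 0.0122 0.1523] clampxy mm -33.0 0.5 yawY 0.262 tilt [ 0.    -0.001 -1.   ] q6 -0.36 gap 0.200
F clamp [ 3.39 -4.98 -0.31] M [-0.62  -0.33  -0.046]
t13.37 tcp [0.5915 0.0122 0.1523] clampxy mm -33.0 0.5 yawY 0.162 tilt [ 0.    -0.001 -1.   ] q6 -0.26 gap 0.196
F clamp [ 2.86 -4.88  0.63] M [-0.622 -0.317 -0.053]
```

```bash
python3 -m creep '[[0,0,0.6,0.1,0,0,0],[0,0,0,0,0,0,0],[0,0,0,0,0,0,0]]' >/dev/null; python3 r.py
python3 -m creep '[[0,0,0,0.1,0,0,0],[0,0,0,0,0,0,0],[0,0,0,0,0,0,0]]' >/dev/null; python3 r.py
python3 -m creep '[[0,0,0,0.1,0,0,0],[0,0,0,0,0,0,0],[0,0,0,0,0,0,0]]' >/dev/null; python3 r.py
python3 -m creep '[[0,0,0,0.1,0,0,0],[0,0,0,0,0,0,0],[0,0,0,0,0,0,0]]' >/dev/null; python3 r.py
python3 -m creep '[[0,0,0,0.1,0,0,0],[0,0,0,0,0,0,0],[0,0,0,0,0,0,0]]'>/dev/null; python3 r.py
```

```text
t13.62 tcp [0.5914 0.0122 0.1523] clampxy mm -33.1 0.5 yawY 0.062 tilt [ 0.  0. -1.] q6 -0.16 gap 0.202
F clamp [ 1.86 -1.57  2.31] M [-0.252 -0.308 -0.034]
t13.87 tcp [0.5914 0.0122 0.1523] clampxy mm -33.1 0.5 yawY -0.039 tilt [-0.  0. -1.] q6 -0.06 gap 0.203
F clamp [ 1.79 -0.72  0.76] M [-0.114 -0.277 -0.039]
t14.12 tcp [0.5914 0.0122 0.1523] clampxy mm -33.1 0.5 yawY -0.139 tilt [-0.  0. -1.] q6 0.04 gap 0.199
F clamp [ 0.81 -0.31  3.05] M [-0.006 -0.255 -0.097]
t14.37 tcp [0.5913 0.0122 0.1523] clampxy mm -33.2 0.5 yawY -0.239 tilt [-0.  0. -1.] q6 0.14 gap 0.194
F clamp [1.08 0.7  3.03] M [ 0.119 -0.141 -0.063]
t14.62 tcp [0.5913 0.0122 0.1523] clampxy mm -33.2 0.5 yawY -0.339 tilt [-0.  0. -1.] q6 0.24 gap 0.196
F clamp [1.65 1.95 3.04] M [ 0.145 -0.169 -0.024]
```

```bash
python3 -m creep '[[0,0,0,0.1,0,0,0],[0,0,0,0,0,0,0],[0,0,0,0,0,0,0]]' >/dev/null; python3 r.py
python3 -m creep '[[0,0,0,0.1,0,0,0],[0,0,0,0,0,0,0],[0,0,0,0,0,0,0]]' >/dev/null; python3 r.py
python3 -m creep '[[0,0,0,0.1,0,0,0],[0,0,0,0,0,0,0],[0,0,0,0,0,0,0]]' >/dev/null; python3 r.py
python3 -m creep '[[0,0,0,0.1,0,0,0],[0,0,0,0,0,0,0],[0,0,0,0,0,0,0]]'>/dev/null; python3 r.py
```

```text
t14.87 tcp [0.5912 0.0122 0.1523] clampxy mm -33.3 0.5 yawY -0.439 tilt [-0.  0. -1.] q6 0.34 gap 0.197
F clamp [-0.18  3.15  4.66] M [ 0.328 -0.078 -0.099]
t15.12 tcp [0.5912 0.0122 0.1523] clampxy mm -33.3 0.5 yawY -0.539 tilt [-0.  0. -1.] q6 0.44 gap 0.198
F clamp [-0.86  3.43  5.36] M [ 0.481  0.049 -0.037]
t15.37 tcp [0.5912 0.0122 0.1523] clampxy mm -33.3 0.5 yawY -0.639 tilt [-0.  0. -1.] q6 0.54 gap 0.196
F clamp [-0.25  3.3   6.06] M [ 0.407  0.025 -0.112]
t15.62 tcp [0.5911 0.0123 0.1523] clampxy mm -33.4 0.5 yawY -0.739 tilt [-0.     0.001 -1.   ] q6 0.64 gap 0.199
F clamp [-0.45  3.07  6.23] M [ 0.477  0.028 -0.05 ]
```

```bash
python3 -m creep '[[0,0,0,0.1,0,0,0],[0,0,0,0,0,0,0],[0,0,0,0,0,0,0]]' >/dev/null; python3 r.py
python3 -m creep '[[0,0,0,0,0,0,0]]' >/dev/null; python3 r.py
python3 -m creep '[[0,0,0,0.1,0,0,0],[0,0,0,0,0,0,0],[0,0,0,0,0,0,0]]' >/dev/null; python3 r.py
python3 -m creep '[[0,0,0,0,0,0,0]]' >/dev/null; python3 r.py
python3 -m creep '[[0,0,0,0.1,0,0,0],[0,0,0,0,0,0,0],[0,0,0,0,0,0,0]]'>/dev/null; python3 r.py
python3 -m creep '[[0,0,0,0,0,0,0]]' >/dev/null; python3 r.py
```

```text
t15.87 tcp [0.5911 0.0123 0.1523] clampxy mm -33.4 0.5 yawY -0.840 tilt [-0.     0.001 -1.   ] q6 0.74 gap 0.193
F clamp [-1.19  2.76  6.  ] M [ 0.482  0.054 -0.183]
t15.95 tcp [0.5911 0.0123 0.1523] clampxy mm -33.4 0.6 yawY -0.839 tilt [-0.     0.001 -1.   ] q6 0.74 gap 0.197
F clamp [-0.77  3.15  5.37] M [ 0.422  0.027 -0.1  ]
t16.20 tcp [0.5911 0.0124 0.1523] clampxy mm -33.4 0.6 yawY -0.939 tilt [-0.     0.001 -1.   ] q6 0.84 gap 0.200
F clamp [-0.12  3.08  5.63] M [ 0.464  0.02  -0.093]
t16.28 tcp [0.5911 0.0123 0.1523] clampxy mm -33.4 0.6 yawY -0.939 tilt [-0.001  0.001 -1.   ] q6 0.84 gap 0.200
F clamp [-1.15  3.65  6.05] M [ 0.479  0.052 -0.127]
t16.53 tcp [0.5911 0.0124 0.1524] clampxy mm -33.4 0.6 yawY -1.040 tilt [-0.001  0.001 -1.   ] q6 0.94 gap 0.197
F clamp [-0.43  3.27  6.77] M [ 0.458  0.071 -0.089]
t16.62 tcp [0.591  0.0124 0.1523] clampxy mm -33.5 0.6 yawY -1.039 tilt [-0.001  0.001 -1.   ] q6 0.94 gap 0.203
F clamp [-0.47  3.04  6.07] M [ 0.478  0.056 -0.18 ]
```

```bash
python3 -m creep '[[0,0,0,0.1,0,0,0],[0,0,0,0,0,0,0],[0,0,0,0,0,0,0]]' >/dev/null; python3 r.py
python3 -m creep '[[0,0,0,0,0,0,0]]' >/dev/null; python3 r.py
python3 -m creep '[[0,0,0,0.1,0,0,0],[0,0,0,0,0,0,0],[0,0,0,0,0,0,0]]' >/dev/null; python3 r.py
python3 -m creep '[[0,0,0,0,0,0,0]]' >/dev/null; python3 r.py
cat log.txt | tr '\n' ';'
```

```text
t16.87 tcp [0.5911 0.0124 0.1523] clampxy mm -33.5 0.6 yawY -1.139 tilt [-0.001  0.001 -1.   ] q6 1.04 gap 0.198
F clamp [-1.59  3.79  5.78] M [ 0.515  0.08  -0.099]
t16.95 tcp [0.5911 0.0124 0.1523] clampxy mm -33.4 0.6 yawY -1.139 tilt [-0.     0.001 -1.   ] q6 1.04 gap 0.197
F clamp [-1.64  3.03  5.62] M [ 0.528  0.074 -0.151]
t17.20 tcp [0.591  0.0124 0.1523] clampxy mm -33.5 0.7 yawY -1.239 tilt [-0.001  0.001 -1.   ] q6 1.14 gap 0.201
F clamp [-0.73  4.51  7.88] M [ 0.497  0.056 -0.058]
t17.28 tcp [0.591  0.0125 0.1523] clampxy mm -33.5 0.7 yawY -1.239 tilt [-0.001  0.001 -1.   ] q6 1.14 gap 0.201
F clamp [-1.33  3.81  6.21] M [ 0.474  0.104 -0.081]
1.656 0.0096;1.555 0.0305;1.455 -0.0177;1.456 0.0409;1.358 -0.0028;1.260 -0.0380;1.161 0.0259;1.061 -0.0241;0.961 -0.0497;0.861 -0.0986;0.761 -0.0575;0.661 -0.0086;0.561 0.0058;0.461 -0.0206;0.362 -0.0354;0.262 -0.0463;0.162 -0.0529;0.062 -0.0343;-0.039 -0.0395;-0.139 -0.0968;-0.239 -0.0631;-0.339 -0.0243;-0.439 -0.0993;-0.539 -0.0371;-0.639 -0.1115;-0.739 -0.0501;-0.840 -0.1833;-0.839 -0.1000;-0.939 -0.0931;-0.939 -0.1273;-1.040 -0.0887;-1.039 -0.1799;-1.139 -0.0986;-1.139 -0.1511;-1.239 -0.0584;-1.239 -0.0808;
```

```bash
python3 -m creep '[[0,0,0,0.1,0,0,0],[0,0,0,0,0,0,0],[0,0,0,0,0,0,0]]' >/dev/null; python3 r.py
python3 -m creep '[[0,0,0,0,0,0,0]]' >/dev/null; python3 r.py
python3 -m creep '[[0,0,0,0.1,0,0,0],[0,0,0,0,0,0,0],[0,0,0,0,0,0,0]]' >/dev/null; python3 r.py
python3 -m creep '[[0,0,0,0,0,0,0]]' >/dev/null; python3 r.py
python3 -m creep '[[0,0,0,0.1,0,0,0],[0,0,0,0,0,0,0],[0,0,0,0,0,0,0]]' >/dev/null; python3 r.py
python3 -m creep '[[0,0,0,0,0,0,0]]' >/dev/null; python3 r.py
python3 - <<'E'
from h import *
im,d=env.capture("side"); cv2.imwrite("pics/s4.png",cv2.resize(im[130:230,240:360],None,fx=5,fy=5,interpolation=cv2.INTER_CUBIC))
E
```

```text
t17.53 tcp [0.591  0.0125 0.1524] clampxy mm -33.5 0.7 yawY -1.339 tilt [-0.001  0.001 -1.   ] q6 1.24 gap 0.197
F clamp [-0.52  2.8   7.04] M [ 0.514  0.079 -0.073]
t17.62 tcp [0.591  0.0125 0.1523] clampxy mm -33.5 0.7 yawY -1.339 tilt [-0.001  0.001 -1.   ] q6 1.24 gap 0.201
F clamp [-1.76  3.33  6.67] M [ 0.515  0.098 -0.099]
t17.87 tcp [0.591  0.0125 0.1523] clampxy mm -33.5 0.7 yawY -1.439 tilt [-0.001  0.001 -1.   ] q6 1.34 gap 0.200
F clamp [-1.77  3.38  5.78] M [ 0.503  0.095 -0.109]
t17.95 tcp [0.591  0.0125 0.1524] clampxy mm -33.5 0.7 yawY -1.439 tilt [-0.001  0.001 -1.   ] q6 1.34 gap 0.199
F clamp [-1.65  4.01  6.98] M [ 0.573  0.116 -0.049]
t18.20 tcp [0.591  0.0126 0.1524] clampxy mm -33.5 0.8 yawY -1.539 tilt [-0.001  0.001 -1.   ] q6 1.44 gap 0.196
F clamp [-1.05  3.88  6.33] M [ 0.616  0.048 -0.063]
t18.28 tcp [0.591  0.0125 0.1524] clampxy mm -33.5 0.8 yawY -1.539 tilt [-0.001  0.001 -1.   ] q6 1.44 gap 0.199
F clamp [-1.4   3.11  6.49] M [ 0.599  0.098 -0.03 ]
```

View pics/s4.png

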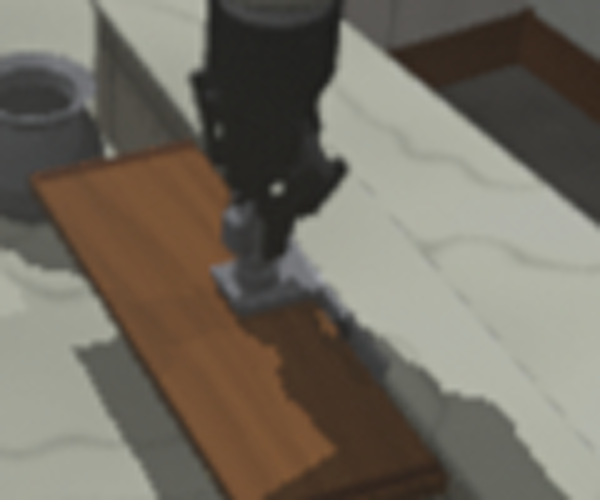

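The bar follows the gripper, but the moments don't settle it: there's a dip near -0.9 and then a recovery. I'll look at joint 6 torque, at rest and during a small turn.

```bash
cat >> r.py <<'E'
print('tau',o['joint_torque'].round(3),'qd6',o['joint_velocities'][5].round(3))
E
python3 r.py; python3 -m creep '[[0,0,0,0.04,0,0,0]]' >/dev/null; python3 r.py
python3 -m creep '[[0,0,0,0.04,0,0,0]]' >/dev/null; python3 r.py
python3 -m creep '[[0,0,0,0,0,0,0]]' >/dev/null; python3 r.py
python3 -m creep '[[0,0,0,0,0,0,0]]' >/dev/null; python3 r.py
```

```text
t18.33 tcp [0.591  0.0126 0.1524] clampxy mm -33.5 0.8 yawY -1.539 tilt [-0.001  0.001 -1.   ] q6 1.44 gap 0.198
F clamp [-1.02  4.13  5.48] M [ 0.581  0.102 -0.038]
tau [-2.3840e+00 -5.0104e+01 -2.3111e+01 -1.2230e+00 -3.8000e-01 -4.4000e-02] qd6 0.002
t18.42 tcp [0.591  0.0126 0.1524] clampxy mm -33.5 0.8 yawY -1.578 tilt [-0.001  0.001 -1.   ] q6 1.48 gap 0.198
F clamp [-1.07  3.81  6.8 ] M [0.589 0.034 0.243]
tau [ -2.832 -50.076 -23.099  -1.156  -0.383  -0.856] qd6 0.529
t18.50 tcp [0.5911 0.0126 0.1524] clampxy mm -33.5 0.8 yawY -1.620 tilt [-0.001  0.001 -1.   ] q6 1.52 gap 0.197
F clamp [-1.64  3.48  6.7 ] M [0.642 0.096 0.253]
tau [ -2.843 -50.064 -23.094  -1.157  -0.386  -0.436] qd6 0.482
t18.58 tcp [0.591  0.0126 0.1524] clampxy mm -33.5 0.8 yawY -1.621 tilt [-0.001  0.001 -1.   ] q6 1.52 gap 0.196
F clamp [-1.58  4.22  6.35] M [0.617 0.108 0.18 ]
tau [ -2.626 -50.081 -23.103  -1.182  -0.384   0.653] qd6 -0.052
t18.67 tcp [0.591  0.0126 0.1524] clampxy mm -33.5 0.8 yawY -1.619 tilt [-0.001  0.001 -1.   ] q6 1.52 gap 0.197
F clamp [-0.68  4.25  6.4 ] M [0.576 0.14  0.132]
tau [ -2.59  -50.079 -23.103  -1.196  -0.385   0.185] qd6 -0.005
```

While turning, the resistance is about 0.25 N m, far above the free 0.03, so the tip is bearing. To fix the touch angle, I'll back off about 1.5 rad and come forward at constant speed, reading the moment while it moves.

```bash
mv log.txt log_rest.txt
python3 -m creep '[[0,0,0,-0.1,0,0,0],[0,0,0,-0.1,0,0,0],[0,0,0,-0.1,0,0,0],[0,0,0,-0.1,0,0,0]]' >/dev/null; python3 r.py
python3 -m creep '[[0,0,0,-0.1,0,0,0],[0,0,0,-0.1,0,0,0],[0,0,0,-0.1,0,0,0],[0,0,0,-0.1,0,0,0]]' >/dev/null; python3 r.py
python3 -m creep '[[0,0,0,-0.1,0,0,0],[0,0,0,-0.1,0,0,0],[0,0,0,-0.1,0,0,0],[0,0,0,-0.1,0,0,0]]' >/dev/null; python3 r.py
python3 -m creep '[[0,0,0,-0.1,0,0,0],[0,0,0,-0.1,0,0,0],[0,0,0,-0.1,0,0,0],[0,0,0,-0.1,0,0,0]]' >/dev/null; python3 r.py
python3 -m creep '[[0,0,0,0,0,0,0],[0,0,0,0,0,0,0]]' >/dev/null; python3 r.py
```

```text
t19.00 tcp [0.591  0.0124 0.1523] clampxy mm -33.5 0.7 yawY -1.214 tilt [-0.001  0.001 -1.   ] q6 1.12 gap 0.199
F clamp [-1.96  3.12  6.31] M [ 0.489  0.103 -0.138]
tau [ -1.913 -50.33  -23.108  -1.119  -0.308   1.426] qd6 -1.19
t19.33 tcp [0.5911 0.0123 0.1523] clampxy mm -33.4 0.5 yawY -0.814 tilt [-0.     0.001 -1.   ] q6 0.72 gap 0.197
F clamp [-0.68  2.84  4.28] M [ 0.425  0.028 -0.111]
tau [ -1.713 -50.618 -23.041  -0.988  -0.187   1.482] qd6 -1.192
t19.67 tcp [0.5912 0.0122 0.1523] clampxy mm -33.2 0.5 yawY -0.414 tilt [-0.  0. -1.] q6 0.32 gap 0.199
F clamp [-0.32  2.81  3.96] M [ 0.436 -0.008 -0.02 ]
tau [-1.6270e+00 -5.0956e+01 -2.2938e+01 -9.0400e-01 -3.5000e-02  1.5460e+00] qd6 -1.191
t20.00 tcp [0.5914 0.0122 0.1523] clampxy mm -33.1 0.5 yawY -0.014 tilt [ 0.  0. -1.] q6 -0.08 gap 0.196
F clamp [0.27 2.85 5.42] M [ 0.472 -0.1   -0.036]
tau [ -1.611 -51.12  -22.787  -0.901   0.091   1.549] qd6 -1.191
t20.17 tcp [0.5914 0.0122 0.1523] clampxy mm -33.1 0.4 yawY -0.024 tilt [ 0.  0. -1.] q6 -0.07 gap 0.197
F clamp [0.34 2.84 3.37] M [ 0.511 -0.07   0.039]
tau [-2.0570e+00 -5.0897e+01 -2.2800e+01 -1.0650e+00  2.1000e-02 -3.6600e-01] qd6 0.032
```

Backing out, the moment falls off from -0.14 to about -0.03 between -1.2 and -0.4. Now the forward sweep at constant speed.

```bash
sed -i 's/^o,M=st()/import io,contextlib\nwith contextlib.redirect_stdout(io.StringIO()): o,M=st()/; s/^print.*//' r.py; echo 'print("%.2f yaw %.3f Mz %.3f tau6 %.3f qd %.2f"%(o["clock"],np.arctan2(M[1,1],M[0,1]),o["moment"][2],o["joint_torque"][5],o["joint_velocities"][5]), o["contact_force"].round(1))'>>r.py
r(){ python3 r.py; }
python3 -m creep '[[0,0,0,0.06,0,0,0],[0,0,0,0.06,0,0,0]]' >/dev/null; r
python3 -m creep '[[0,0,0,0.06,0,0,0],[0,0,0,0.06,0,0,0]]' >/dev/null; r
python3 -m creep '[[0,0,0,0.06,0,0,0],[0,0,0,0.06,0,0,0]]' >/dev/null; r
python3 -m creep '[[0,0,0,0.06,0,0,0],[0,0,0,0.06,0,0,0]]' >/dev/null; r
python3 -m creep '[[0,0,0,0.06,0,0,0],[0,0,0,0.06,0,0,0]]' >/dev/null; r
python3 -m creep '[[0,0,0,0.06,0,0,0],[0,0,0,0.06,0,0,0]]' >/dev/null; r
python3 -m creep '[[0,0,0,0.06,0,0,0],[0,0,0,0.06,0,0,0]]' >/dev/null; r
python3 -m creep '[[0,0,0,0.06,0,0,0],[0,0,0,0.06,0,0,0]]' >/dev/null; r
python3 -m creep '[[0,0,0,0.06,0,0,0],[0,0,0,0.06,0,0,0]]' >/dev/null; r
python3 -m creep '[[0,0,0,0.06,0,0,0],[0,0,0,0.06,0,0,0]]' >/dev/null; r
python3 -m creep '[[0,0,0,0.06,0,0,0],[0,0,0,0.06,0,0,0]]' >/dev/null; r
python3 -m creep '[[0,0,0,0.06,0,0,0],[0,0,0,0.06,0,0,0]]' >/dev/null; r
```

```text
20.33 yaw -0.148 Mz 0.038 tau6 -1.051 qd 0.72 [-0.2  2.9  4.3]
20.50 yaw -0.268 Mz 0.026 tau6 -0.919 qd 0.71 [0.6 3.8 5.2]
20.67 yaw -0.388 Mz -0.007 tau6 -0.918 qd 0.71 [-0.1  3.4  5.2]
20.83 yaw -0.508 Mz 0.069 tau6 -0.893 qd 0.71 [0.1 3.4 5.3]
21.00 yaw -0.628 Mz 0.122 tau6 -0.866 qd 0.71 [-0.   3.8  5.1]
21.17 yaw -0.748 Mz 0.165 tau6 -0.840 qd 0.71 [-0.7  5.1  4.9]
21.33 yaw -0.868 Mz 0.128 tau6 -0.813 qd 0.71 [-0.9  4.   6.5]
21.50 yaw -0.988 Mz 0.141 tau6 -0.787 qd 0.71 [-0.5  3.2  5.7]
21.67 yaw -1.108 Mz 0.200 tau6 -0.761 qd 0.71 [-0.7  4.6  5.5]
21.83 yaw -1.228 Mz 0.276 tau6 -0.735 qd 0.71 [-1.8  4.   6.5]
22.00 yaw -1.348 Mz 0.260 tau6 -0.709 qd 0.71 [-1.   4.7  6.4]
22.17 yaw -1.467 Mz 0.262 tau6 -0.682 qd 0.71 [-0.9  3.7  6.9]
```

The joint 6 torque is very clean: flat at -0.918 up to yaw ≈ -0.39, then a straight 0.22 N m/rad. So touch is at -0.39 and the target yaw is -0.39 - 1.57 = -1.96. I'll turn the rest now.

```bash
r(){ python3 r.py; }
python3 -m creep '[[0,0,0,0.06,0,0,0],[0,0,0,0.06,0,0,0]]' >/dev/null; r
python3 -m creep '[[0,0,0,0.06,0,0,0],[0,0,0,0.06,0,0,0]]' >/dev/null; r
python3 -m creep '[[0,0,0,0.06,0,0,0],[0,0,0,0.06,0,0,0]]' >/dev/null; r
python3 -m creep '[[0,0,0,0.06,0,0,0],[0,0,0,0.05,0,0,0]]' >/dev/null; r
python3 -m creep '[[0,0,0,0,0,0,0],[0,0,0,0,0,0,0],[0,0,0,0,0,0,0]]' >/dev/null; r
```

```text
22.33 yaw -1.588 Mz 0.294 tau6 -0.656 qd 0.71 [-0.6  5.6  6.9]
22.50 yaw -1.707 Mz 0.302 tau6 -0.630 qd 0.71 [-0.7  4.2  6.5]
22.67 yaw -1.827 Mz 0.362 tau6 -0.604 qd 0.71 [-1.4  5.5  7.6]
22.83 yaw -1.937 Mz 0.417 tau6 -0.290 qd 0.58 [-1.2  4.8  7.1]
23.08 yaw -1.935 Mz 0.143 tau6 0.149 qd -0.00 [-1.5  5.1  6.1]
```

```bash
python3 -m creep '[[0,0,0,0,0,0,25],[0,0,0,0,0,0,35],[0,0,0,0,0,0,45],[0,0,0,0,0,0,45],[-15,0,0,0,0,0,45],[-30,0,0,0,0,0,45],[-40,0,0,0,0,0,45],[-30,0,0,0,0,0,45]]'
python3 - <<'E'
from h import *
o,M=st(); print('back to base, tool axes:', (1000*M.T@np.array([-.15,0,0])).round(0))
E
```

```text
clock: 23.75
position: [0.5914, 0.0116, 0.2691]
orientation: [-2.023, 0.373, 2.023]
contact_force: [0.6, 0.1, 0.3]
finger_gap: 0.529
t23.75 tcp [0.5914 0.0116 0.2691] clampxy mm -33.0 -0.2 yawY -1.934 tilt [ 0.    -0.001 -1.   ] q6 1.84 gap 0.529
F clamp [0.55 0.16 0.28] M [-0.017 -0.032  0.047]
back to base, tool axes: [ -0.  53. 140.]
```

```bash
python3 -m creep '[[0,10,28,0,0,0,45],[0,10,28,0,0,0,45],[0,10,28,0,0,0,45],[0,10,28,0,0,0,45],[0,10,28,0,0,0,45],[0,5,14,0,0,0,45],[0,0,0,0,0,0,45]]'|head -2
python3 - <<'E'
from h import *
ims=[]
for n in("top","side"):
    im,d=env.capture(n); np.savez(n+"9.npz",im=im,d=d); ims.append(im)
    cv2.imwrite(f"pics/{n}9.png",im)
z=cloud("top",np.load("top9.npz")['d']); P=z; Z=P[...,2]
m=((Z>.015)&(Z<.18)&(P[...,0]>.3)&(P[...,0]<.8)&(abs(P[...,1])<.45)).astype('u1')
k,l,s,c=cv2.connectedComponentsWithStats(m)
for i in range(1,k):
    if s[i,4]>60: a=P[l==i]; print(s[i],a.min(0).round(3),a.max(0).round(3))
E
python3 meas.py 9
```

```text
clock: 24.33
position: [0.4238, 0.0154, 0.2668]
[  108   100   296    95 14469] [ 0.486 -0.387  0.015] [0.749 0.395 0.18 ]
[ 123  143   44   41 1063] [0.533 0.261 0.015] [0.642 0.363 0.105]
[349 175  31  25 583] [ 0.476 -0.318  0.016] [ 0.536 -0.259  0.168]
[108 203  42  40 769] [0.371 0.313 0.015] [0.475 0.411 0.098]
[334 222  40  32 307] [ 0.323 -0.324  0.015] [ 0.41  -0.212  0.025]
[341 227  26  23 369] [ 0.335 -0.301  0.017] [ 0.397 -0.232  0.036]
top board ((565.2683715820312, 12.829116821289062), (357.9491882324219, 119.36837768554688), 83.08651733398438) clamp xy -59.1 -2.0
 knob 139 ((588.934326171875, 12.852458953857422), (17.985000610351562, 46.60507583618164), 70.54997253417969) [0.58915157 0.01288343 0.18343402]
 upstand ((665.9819946289062, 3.753631591796875), (779.2799072265625, 79.27970886230469), 83.29595184326172)
side board ((562.5285034179688, 5.8569793701171875), (356.8581848144531, 119.96479034423828), 82.9849624633789) clamp xy -61.0 -9.3
 knob 129 ((582.067138671875, -0.3554649353027344), (44.86259460449219, 45.90786361694336), 62.09732437133789) [0.58645487 0.0075536  0.17852121]
 upstand ((664.779541015625, 1.936737060546875), (780.111083984375, 80.15428924560547), 83.5254135131836)
```

View pics/top9.png

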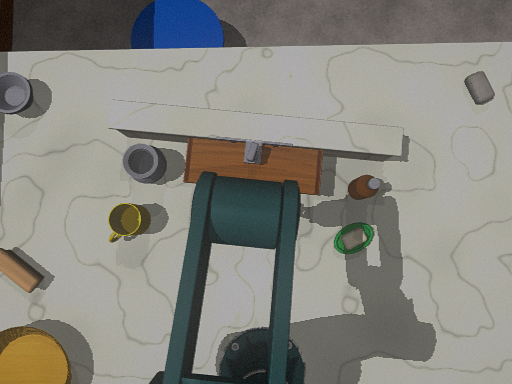

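The board is still home: centre at x ≈ -60, yaw within about 0.2°. The bar is at -19.5°, against -20.9° for the tool, so it neither slipped nor sprang back. The bystanders, at (145,163), (128,220), (365,187) and (354,238), haven't moved. I'll hand the job in.

```bash
python3 -c "
from rig import env
print(env.finish_job())"
```

```text
the job is handed in; nothing more can be done
None
```

The board is home and the screw was tightened to about 88.5° past the touch, just under a quarter turn. I then let go and handed the job in at about 24.4 s; no verdict was given.

- **Board:** I pushed it home with both open fingers, to about 9 N of push. My last check put its centre about 60 mm in front of the plate, where it should be. It sat within about 0.5° of square: 0.2° in the top view and 0.5° in the side view.
- **Finding the touch:** The moments read at rest were too noisy, so I missed the touch and turned about 1.2 rad past it. I backed off 1.6 rad until the screw ran free, then came forward at a steady speed. Joint 6 torque was flat up to a yaw of -0.39 rad and then rose steadily at 0.22 N m per rad, so I took that as the touch.
- **Screw:** I stopped at -1.935 rad, 1.545 rad past the touch. After release the camera showed the bar within about 1.5° of the tool's last angle, so it did not slip or spring back.
- **Bystanders:** None moved by more than about 1 mm in the camera measurements.

**Disagreements:**
- The screw axis was about 2.7 mm further in than my cameras said, so I re-gripped once to centre on it.
- The moment near the end was about 0.4 N m rather than the stated 0.5. I could not measure the tip's pressing force directly; it rests on the turn angle.

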